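Hold the loupe in focus over the flagged screw

TASK

One of the three door-handle fixtures shows a red lamp: its screw must be inspected. Pick up the loupe by its blue handle and hold it still and level over that screw, the screw in the middle of the lens and the lens at the height of the yellow collar on that fixture's gauge post; do not knock the fixtures, push any collar or shift anything else on the bench. Finish while still holding the loupe there: do not put it down or let go.

Things in the scene. Friction and masses are not known exactly. Their poses are not given: they have to be found in the camera images.
- loupe_grip (a point): Centre of the loupe's blue bar handle (96 long, 18 wide, 20 high), half-way up. The rigid loupe (about 110 g) has at one end a dark ring (64 diameter, 16 high) with a glass lens. x runs along the handle to the lens, y across the handle, z up. Starts level on its rest, this point 40 mm above the bench; 25 mm of handle either way is free of the rest, open below to its 6 mm base plate. It lifts straight up.
- loupe_lens (a point): Centre of the lens of the loupe: 80 mm from loupe_grip along its x, at the same height when level. Same axes: z is square to the lens, upward. The ring's lower edge is 10 mm below this point.
- loupe: The loupe as a whole. Origin on the underside, 10 mm below loupe_grip; same axes.
- rest: Fixed loupe rest: aluminium base plate 180 x 76 x 6, a black rubber disc (60 diameter, top 30 mm above the bench) under the ring, a black rubber block (top 30 mm, its two ears 38 mm above the bench) under the handle's free end. Origin on the bench below the middle of the loupe's handle; x points to the lens end.
- screw_a (a point): Top centre of the dark screw head (13 diameter) on the silvery door handle in fixture a, 48 mm above the bench. The fixture is a fixed cream block 120 x 120 x 20, from -45 to +75 mm of the screw along its x and y; the door handle runs 93 mm along +y; only the gauge post stands higher than the screw. Which fixture stands left, middle or right changes.
- collar_mid_a (a point): Middle of the yellow collar (18 diameter, 16 high) on the gauge post (8 diameter, top 162 mm above the bench) of fixture a, 62 mm from its screw along the fixture's +x (roughly away from the robot). Its height marks the focal height there, set anew each time and different for each fixture, 65 to 100 mm above the screw. It slides on the post if pushed (4 N). z up.
- nest_a: Fixture a; origin on the bench straight below its screw, z up. Beside the screw on the -x side is a black clamp block, top 42 mm above the bench.
- screw_b (a point): Top centre of the dark screw head (13 diameter) on the silvery door handle in fixture b, 48 mm above the bench. The fixture is a fixed cream block 120 x 120 x 20, from -45 to +75 mm of the screw along its x and y; the door handle runs 93 mm along +y; only the gauge post stands higher than the screw. Which fixture stands left, middle or right changes.
- collar_mid_b (a point): Middle of the yellow collar (18 diameter, 16 high) on the gauge post (8 diameter, top 162 mm above the bench) of fixture b, 62 mm from its screw along the fixture's +x (roughly away from the robot). Its height marks the focal height there, set anew each time and different for each fixture, 65 to 100 mm above the screw. It slides on the post if pushed (4 N). z up.
- nest_b: Fixture b; origin on the bench straight below its screw, z up. Beside the screw on the -x side is a black clamp block, top 42 mm above the bench.
- screw_c (a point): Top centre of the dark screw head (13 diameter) on the silvery door handle in fixture c, 48 mm above the bench. The fixture is a fixed cream block 120 x 120 x 20, from -45 to +75 mm of the screw along its x and y; the door handle runs 93 mm along +y; only the gauge post stands higher than the screw. Which fixture stands left, middle or right changes.
- collar_mid_c (a point): Middle of the yellow collar (18 diameter, 16 high) on the gauge post (8 diameter, top 162 mm above the bench) of fixture c, 62 mm from its screw along the fixture's +x (roughly away from the robot). Its height marks the focal height there, set anew each time and different for each fixture, 65 to 100 mm above the screw. It slides on the post if pushed (4 N). z up.
- nest_c: Fixture c; origin on the bench straight below its screw, z up. Beside the screw on the -x side is a black clamp block, top 42 mm above the bench.
- lamp_red_top (a point): Middle of the dome of the red indicator lamp (22 diameter, top 48 mm above the bench; this point is 40 mm above the bench). Each fixture carries one lamp on the corner of its cream block, 64 mm from the screw (32 mm along the fixture's -x, 55 mm along +y). Which fixture has which lamp changes.
- lamp_green1_top (a point): Middle of the dome of a green indicator lamp (22 diameter, top 48 mm above the bench; this point is 40 mm above the bench). Each fixture carries one lamp on the corner of its cream block, 64 mm from the screw (32 mm along the fixture's -x, 55 mm along +y). Which fixture has which lamp changes.
- lamp_green2_top (a point): Middle of the dome of a green indicator lamp (22 diameter, top 48 mm above the bench; this point is 40 mm above the bench). Each fixture carries one lamp on the corner of its cream block, 64 mm from the screw (32 mm along the fixture's -x, 55 mm along +y). Which fixture has which lamp changes.
- driver: Bystander: screwdriver lying on the bench. Origin at its underside.
- tape: Bystander: roll of yellow tape, 72 diameter, 19 high. Origin at its underside.
- screw_cup: Bystander: small steel bowl, 64 diameter, 35 high. Origin at its underside.
- cleaner: Bystander: white bottle, 48 diameter, 110 high. Origin at its underside.
- gauge: Bystander: black box, 55 x 35 x 18. Origin at its underside.
Mind the look-alikes: they are no part of the job. Of the things that look like the loupe, the smallest one is meant.

How it is judged (in metres and radians):
On the way:
1. the loupe is picked up off its rest in the gripper (contact force between loupe and the fingers above 1 N and contact force between loupe and rest below 0.1 N and height (world z) of loupe_lens above 0.065 m), for 0.2 s.
At the end, for the whole second after the job is handed in: Loupe held in the gripper, touching no fixture nor its rest; at the red-lamp fixture the lens centre is within 14 mm sideways of the screw and 9 mm of the collar middle's height; lens level within 0.12 rad, still (under 20 mm/s, 0.15 rad/s) (((horizontal distance between lamp_red_top and screw_a below 0.09 m and horizontal distance between loupe_lens and screw_a below 0.014 m and z of loupe_lens in the frame of collar_mid_a between -0.009 and 0.009 m) or (horizontal distance between lamp_red_top and screw_b below 0.09 m and horizontal distance between loupe_lens and screw_b below 0.014 m and z of loupe_lens in the frame of collar_mid_b between -0.009 and 0.009 m) or (horizontal distance between lamp_red_top and screw_c below 0.09 m and horizontal distance between loupe_lens and screw_c below 0.014 m and z of loupe_lens in the frame of collar_mid_c between -0.009 and 0.009 m)) and angle between loupe_lens's own z axis and vertical below 0.12 rad and contact force between loupe and the fingers above 1 N and contact force between loupe and rest below 0.1 N and contact force between loupe and nest_a below 0.1 N and contact force between loupe and nest_b below 0.1 N and contact force between loupe and nest_c below 0.1 N and linear speed of loupe below 0.02 m/s and angular speed of loupe below 0.15 rad/s); the arm keeps its last pose, push and grip.
It fails at once if the loupe knocks against a fixture, its part or its gauge post (contact force between loupe and nest_a above 2 N or contact force between loupe and nest_b above 2 N or contact force between loupe and nest_c above 2 N).
It fails at once if a focal-height collar is pushed off its setting (8 mm) (distance of any of collar_mid_a, collar_mid_b, collar_mid_c from where it was at the start of the episode above 0.008 m).
It fails at once if another thing on the bench is shifted by more than 30 mm (distance of any of driver, tape, screw_cup, cleaner, gauge from where it was at the start of the episode above 0.03 m).
It also fails if it takes over 45 s, if anything falls off the work surface, if the arm or the gripper's body presses on something with over 40 N, if the wrist force passes 120 N, or if a joint passes its speed limit or range.

ROBOT

A 7-joint arm with a two-finger parallel gripper is mounted at the origin on the work surface. World frame = base frame: x ahead of the robot, y to its left, z up, the work surface at z = 0. Lengths are in mm, angles in rad, forces in N, time in s.
With the tool pointing down it reaches from about 400 to 875 mm from the base axis. Payload 4.4 kg.
Tool frame: the origin (TCP) lies midway between the tips of the shut fingers; the grasp point (between the pads) lies ctrl.tcp_to_grasp behind it (ctrl.tcp_to_grasp is the distance from the TCP to the grasp point, in mm); z points along the fingers, y is the line along which they close (so a half turn about z gives the same grasp; the last joint's range is limited). The gripper opens to 85 mm and grips with 20 to 120 N. Pads are 22 mm wide; open, the fingers measure 114 mm over their backs; the gripper's body (76 mm by 85 mm) begins 54 mm behind the grasp point. The pads swing forward as they close: fully open they stand 13 mm farther back than shut.
Start: joints at [-1.329, 0.628, 0.038, 1.517, -0.027, 0.996, -0.02], TCP at [196.902, 619.474, 231.313] pointing down, gripper open.
Joint ranges: [-3.06, 3.06], [-0.37, 2.12], [-1.25, 1.32], [0.18, 2.47], [-1.1, 4.24], [0.23, 1.98], [-2.94, 2.94]. Speed limits (rad/s): [2.57, 2.57, 3.14, 3.14, 3.14, 3.14, 3.14].

INTERFACE

Orientations are given as [roll, pitch, yaw] about the fixed x, y, z axes, in that order (R = Rz(yaw) Ry(pitch) Rx(roll)).
In Python, from cell import ctrl, get_image, get_calibration, workorder, boxes_of, place_of gives the robot as it stands.
- The arm moves only by the tool play_rows, never from a script. Its argument "series" is a list that holds one entry, the list of rows, each a list of 7 numbers: the shift along the world's x, y, z in cm, then the turn, a rotation vector about the world's x, y, z in degrees, then the closure, from 0 (fully open) to 1 (shut). A call has 1 to 20 rows; each row shifts and turns the commanded pose from where the row before left it; what a row does not reach is not made up. A row lasts 1/8 s, in which the tool goes at most 62.5 mm and 10.7 degrees, less where a joint would pass 70% of its speed; a pose out of reach is approached as far as the arm can. A call with a gripper value outside its range is refused whole. The fingers move at their own pace and stop on an object; the grip force is fixed at half the most. Time passes only in rows, so rows that do not move let the fingers close. It gives the time, the measured TCP pose, the force, the opening and the grip force at its end, in the units of the state.
- ctrl.read_state(): the state, without advancing time (a new reading comes with each control period).
- get_image(name): name is "scene" or "side" or "wrist"; returns (picture, depth): 400x640x3 uint8, red, green, blue; 400x640 float32, mm along the optical axis (not along the pixel's ray), 0 where there is no reading.
- get_calibration(name): a dict with "K" (3x3 intrinsics, pixels), "k1" (the pictures are not rectified: a ray, as slopes to the right and down, at radius r is drawn at 1 + k1 r^2 times it, then the intrinsics apply), "R" (3x3) and "t" (3): a world point X has camera coordinates R X + t; the wrist camera has in their place "mount" (4x4, takes a point from camera to tool coordinates, whose origin is the TCP and whose axes are the flange's). Camera axes: x right, y down, z forward; pixel columns grow to the right and rows downward; lengths in mm; the calibration is good to about 2 mm. A picture is of the moment at which its call begins: read the wrist's pose just before it. get_calibration takes no time and is no camera call.
- workorder.finish_job(): hands the job in; it is judged then, once.
Trained networks look in the newest picture that a camera, given by its name, has taken for a name from the list of things; names that differ only in an ending like _2 or _b are one class to them, and where a whole thing is asked for, a point or a joint stands for the part that bears it (a point fixed in the world has none). Each returns a list of dicts, best first, with "p" (0 to 1); they miss things now and then, are a little off and sometimes report something else, mostly with a low value. They report only what shows in the picture. A call takes as long as a camera call. They do not tell look-alikes from the thing itself.
- boxes_of(target, camera): "pixel" ([column, row] in pixels, amid what is visible of it).
- place_of(target, camera): "pixel" ([column, row] in pixels: a listed point, or the origin of a listed thing).
The state is a dict: "clock": time; "qpos": joint angles; "qd": joint speeds; "tau": joint torques, N m; "eef_pos": TCP position; "tool_rot": TCP orientation; "force": force on the tool from outside, world axes, zero at the start; "torque": the same for the moment, N m; "width": finger opening in mm; "gripper_force": force on a finger pad.
Only numpy, scipy, OpenCV 4.12 (cv2) and the standard library are available. Lean on these libraries where they do the work, as an engineer would, in place of code of your own. Each camera call takes 0.05 s, during which the arm holds its last target. There are 200 camera calls.

## Working session

There is one attempt and no reset: what is moved stays moved. The work goes in short steps, Python scripts to look and compute and a tool call to move; the robot and the scene stay as the last step left them, time stands still between calls to the robot, and variables do not carry over. Pictures are saved under pics/ and viewed, at most 10 in all, crops included, and the job is handed in when it is done.

Besides the shell and the picture viewer there is one more tool, called after ">>>" by a JSON object that holds its "api" and its "payload", one argument or row to a line. play_rows: Moves the arm, as the interface text tells. Its arguments: {"type":"object","properties":{"series":{"type":"array"}},"required":["series"]}

```bash
mkdir -p pics; ls
cat > h.py <<'E'
import numpy as np, cv2
from cell import ctrl, get_image, get_calibration, workorder, boxes_of, place_of
from scipy.spatial.transform import Rotation as Ro
def cam(name, st=None):
    c=get_calibration(name); K=np.array(c["K"],float); k1=c["k1"]
    if "mount" in c:
        st=st or ctrl.read_state(); T=np.eye(4); r=np.array(st["tool_rot"],float)
        T[:3,:3]=r if r.shape==(3,3) else Ro.from_euler('xyz',r).as_matrix()
        T[:3,3]=st["eef_pos"]; W=T@np.array(c["mount"]); R=W[:3,:3].T; t=-R@W[:3,3]
    else: R=np.array(c["R"]);t=np.array(c["t"])
    return K,k1,R,t
def ray(C,px):
    K,k1,R,t=C
    s=cv2.undistortPoints(np.array([[px]],float),K,np.array([k1,0,0,0,0.]))[0,0]
    return -R.T@t, R.T@np.array([s[0],s[1],1.])
def at_z(C,px,z):
    o,d=ray(C,px); return o+d*(z-o[2])/d[2]
def at_d(C,px,dep):
    o,d=ray(C,px); return o+d*dep
def proj(C,X):
    K,k1,R,t=C
    return cv2.projectPoints(np.array([X],float),cv2.Rodrigues(R)[0],t,K,np.array([k1,0,0,0,0.]))[0][0,0]
E
python3 - <<'E'
from h import *
print(ctrl.read_state(), ctrl.tcp_to_grasp)
for n in ["scene","side","wrist"]:
    im,d=get_image(n); cv2.imwrite(f"pics/{n}0.png",im[:,:,::-1]); np.save(f"pics/{n}0.npy",d)
    C=cam(n); print(n,-C[2].T@C[3])
    for t,z in [("loupe_grip",40),("loupe_lens",40),("screw_a",48),("lamp_red_top",40),("lamp_green1_top",40),("collar_mid_a",0)]:
        for r in place_of(t,n): print(n,t,np.round(r["pixel"]),round(r["p"],2),np.round(at_z(C,r["pixel"],z)) if z else "")
E
```

```text
pics
{'clock': 0.0, 'qpos': array([-1.32879808,  0.6293683 ,  0.03845335,  1.51839259, -0.02697687,
        0.99631414, -0.0199572 ]), 'qd': array([-0.00047191,  0.0005059 ,  0.00056201, -0.00061604,  0.0002229 ,
        0.0011096 , -0.00037171]), 'tau': array([-3.68252968e-04, -5.63397467e+01,  1.22604623e+00, -1.93453771e+01,
        1.09304636e-02,  1.01660183e-02,  1.75456995e-05]), 'eef_pos': array([196.7149638 , 618.84002262, 230.36709054]), 'tool_rot': array([-3.13962934e+00,  5.37817118e-05,  2.83384007e+00]), 'force': array([-0.06236873,  0.40137067, -0.44968669]), 'torque': array([-0.01645486,  0.00083953,  0.00956749]), 'gripper_force': 0.0, 'width': 85.45810911832605} 18.700000000000003
scene [1236.96897748  147.92440652  930.79327114]
scene loupe_grip [403. 170.] 0.84 [332. 234.  40.]
scene loupe_grip [352. 194.] 0.81 [467.  82.  40.]
scene loupe_grip [298. 162.] 0.81 [ 362. -115.   40.]
scene loupe_lens [378. 202.] 0.92 [485. 166.  40.]
scene loupe_lens [290. 183.] 0.74 [ 458. -118.   40.]
scene loupe_lens [404. 149.] 0.63 [230. 229.  40.]
scene loupe_lens [399. 249.] 0
[... 695 characters left out ...]
 40.]
side loupe_lens [293. 173.] 0.58 [474. 164.  40.]
side screw_a [366. 195.] 0.93 [665. -13.  48.]
side screw_a [386. 255.] 0.93 [ 627. -238.   48.]
side screw_a [330. 144.] 0.82 [642. 253.  48.]
side screw_a [372. 240.] 0.25 [ 613. -179.   48.]
side lamp_red_top [352. 185.] 0.45 [643.  50.  40.]
side lamp_red_top [332. 148.] 0.33 [643. 236.  40.]
side lamp_green1_top [320. 134.] 0.48 [627. 322.  40.]
side collar_mid_a [349. 125.] 0.5 
side collar_mid_a [388. 170.] 0.45 
side collar_mid_a [298. 196.] 0.42 
side collar_mid_a [412. 236.] 0.41 
wrist [127.264288   641.13257135 373.40113978]
wrist loupe_grip [110. 318.] 0.62 [298. 272.  40.]
wrist loupe_lens [ 63. 254.] 0.74 [190. 265.  40.]
```

Run:
```python
import cv2,numpy as np
a=cv2.imread("pics/scene0.png")[120:300,180:480];b=cv2.imread("pics/side0.png")[90:300,170:470]
a=cv2.resize(a,(800,480),interpolation=3);cv2.imwrite("pics/sc1.png",a)
cv2.imwrite("pics/si1.png",cv2.resize(b,(800,560),interpolation=3))
```

```text
(no output)
```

View pics/sc1.png

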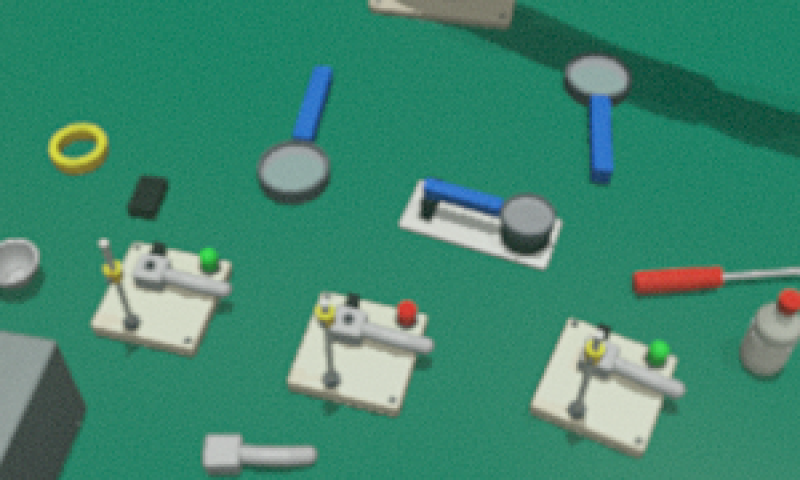

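View pics/si1.png

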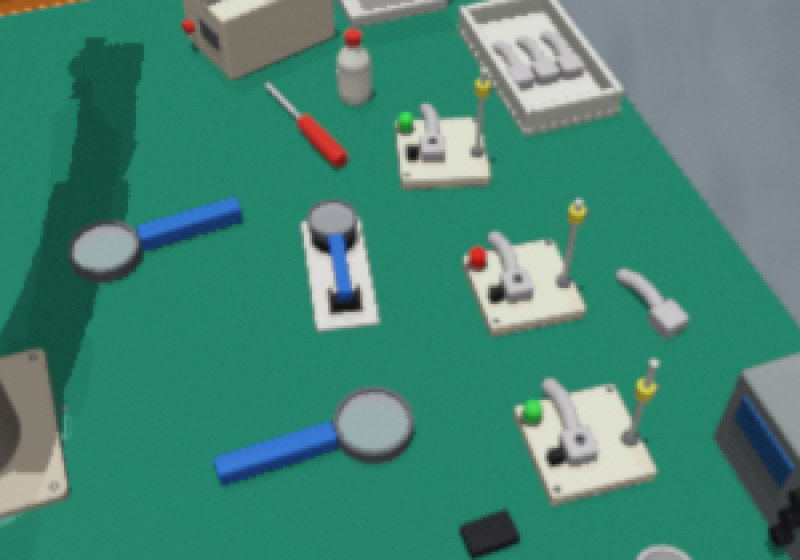

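The candidates for the loupe in the scene image are (403,170), (298,162) and (352,194). The first two are larger and lie loose on the bench. The one at (352,194), ring (378,202), is the smallest and sits on the white rest. The red lamp is on the middle fixture, at scene (333,237). I'll move above the loupe for a close look before grasping.

>>> {"api": "play_rows", "payload": {
  "series": [
    [[1.95, -4.0, 0.3, 0, 0, -5.9, 0], [1.95, -4.0, 0.3, 0, 0, -5.9, 0], [1.95, -4.0, 0.3, 0, 0, -5.9, 0], [1.95, -4.0, 0.3, 0, 0, -5.9, 0], [1.95, -4.0, 0.3, 0, 0, -5.9, 0], [1.95, -4.0, 0.3, 0, 0, -5.9, 0], [1.95, -4.0, 0.3, 0, 0, -5.9, 0], [1.95, -4.0, 0.3, 0, 0, -5.9, 0], [1.95, -4.0, 0.3, 0, 0, -5.9, 0], [1.95, -4.0, 0.3, 0, 0, -5.9, 0], [1.95, -4.0, 0.3, 0, 0, -5.9, 0], [1.95, -4.0, 0.3, 0, 0, -5.9, 0], [1.95, -4.0, 0.3, 0, 0, -5.9, 0], [1.95, -4.0, 0.3, 0, 0, -5.9, 0], [0, 0, 0, 0, 0, 0, 0], [0, 0, 0, 0, 0, 0, 0]]
  ]
}}

```text
clock: 3.05
eef_pos: [469.5, 60.1, 273.2]
tool_rot: [-3.141, -0.001, 1.393]
force: [0.2, -0.2, -0.4]
width: 85.2
gripper_force: 0.0
```

Run:
```python
from h import *
print(get_calibration("wrist"))
st=ctrl.read_state(); C=cam("wrist",st); print(st["eef_pos"],np.degrees(st["tool_rot"]),st["qpos"])
im,d=get_image("wrist"); cv2.imwrite("pics/w1.png",im[:,:,::-1])
for t,z in [("loupe_grip",40),("loupe_lens",40),("screw_a",48),("lamp_red_top",40)]:
    for r in place_of(t,"wrist"): print(t,np.round(r["pixel"]),round(r["p"],2),np.round(at_z(C,r["pixel"],z),1))
# blue handle mask by colour
hsv=cv2.cvtColor(im,cv2.COLOR_RGB2HSV); m=cv2.inRange(hsv,(105,120,60),(125,255,255))
n,L,s,c=cv2.connectedComponentsWithStats(m)
for i in range(1,n):
    if s[i,4]>300:
        r=cv2.minAreaRect(np.argwhere(L==i)[:,::-1].astype(np.float32)); bx=cv2.boxPoints(r)
        P=np.array([at_z(C,p,50)[:2] for p in bx]); print(s[i],np.round(bx),np.round(P),P.mean(0),np.round(np.linalg.norm(np.diff(P,axis=0),axis=1)))
```

```text
{'K': array([[277.77213194,   0.        , 318.59566983],
       [  0.        , 277.77213194, 201.19333987],
       [  0.        ,   0.        ,   1.        ]]), 'k1': 0.00024192248339806845, 'mount': array([[-8.83172245e-04, -9.57153451e-01, -2.89579854e-01,
         7.30930307e+01],
       [ 9.99999601e-01, -8.06753641e-04, -3.83261682e-04,
         6.62601749e-01],
       [ 1.33220640e-04, -2.89580076e-01,  9.57153782e-01,
        -1.42046762e+02],
       [ 0.00000000e+00,  0.00000000e+00,  0.00000000e+00,
         1.00000000e+00]])}
[469.52547115  60.14030531 273.18658592] [-1.79958703e+02 -3.29191723e-02  7.98155809e+01] [-0.57106757  0.35889022  0.5234879   1.94657573 -0.22807918  0.89428394
 -0.10894238]
loupe_grip [307. 158.] 0.93 [458.8  83.5  40. ]
loupe_grip [250. 296.] 0.81 [ 329.2 -113.5   40. ]
loupe_grip [174.  56.] 0.79 [322.1 233.7  40. ]
loupe_lens [312.  89.] 0.9 [481.2 166.5  40. ]
loupe_lens [320. 286.] 0.9 [ 439.9 -115.8   40. ]
loupe_lens [96. 81.] 0.8 [217.3 224.   40. ]
screw_a [461. 198.] 0.9 [657.2  -7.8  48. ]
lamp_red_top [437. 160.] 0.75 [630.3  49.9  40. ]
[ 117   32  109   50 2680] [[117.  60.]
 [219.  29.]
 [226.  54.]
 [124.  85.]] [[258. 239.]
 [387. 249.]
 [388. 221.]
 [256. 211.]] [322.11487654 230.12633897] [129.  27. 132.]
[305 120  14  72 941] [[305. 120.]
 [318. 120.]
 [318. 191.]
 [305. 191.]] [[465. 132.]
 [482. 129.]
 [465.  38.]
 [448.  41.]] [464.93056545  84.83779881] [16. 93. 18.]
[ 226  280   68   31 1207] [[223. 291.]
 [291. 279.]
 [294. 298.]
 [226. 310.]] [[ 294.  -92.]
 [ 400.  -90.]
 [ 399. -123.]
 [ 290. -126.]] [ 345.65722738 -107.61682957] [106.  34. 109.]
```

View pics/w1.png

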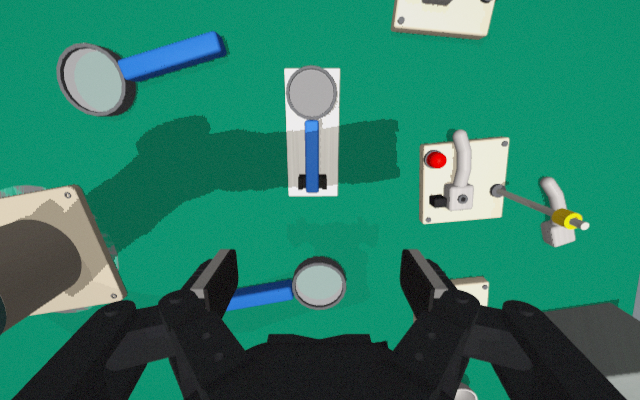

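This confirms it: the smallest loupe sits on the rest, with its handle at (312,158) and ring at (312,92). The larger look-alikes are at (172,55) and (260,295). The red lamp is at (437,160), with its screw at about (462,198). I'll descend part way and re-measure.

>>> {"api": "play_rows", "payload": {
  "series": [
    [[-0.1, 0.5, -3, 0, 0, 0, 0], [-0.1, 0.5, -3, 0, 0, 0, 0], [-0.1, 0.5, -3, 0, 0, 0, 0], [-0.1, 0.5, -3, 0, 0, 0, 0], [-0.1, 0.5, -3, 0, 0, 0, 0], [0, 0, 0, 0, 0, 0, 0]]
  ]
}}

```text
clock: 4.05
eef_pos: [463.2, 85.1, 121.9]
tool_rot: [-3.137, 0.001, 1.394]
force: [0.5, 0.3, 0.3]
width: 85.5
gripper_force: 0.0
```

```bash
cat > m.py <<'E'
from h import *
st=ctrl.read_state(); C=cam("wrist",st); print(st["eef_pos"],np.degrees(st["tool_rot"]))
im,d=get_image("wrist"); cv2.imwrite("pics/w2.png",im[:,:,::-1])
for t,z in [("loupe_grip",40),("loupe_lens",40)]:
    for r in place_of(t,"wrist"): print(t,np.round(r["pixel"]),round(r["p"],2),np.round(at_z(C,r["pixel"],z),1))
hsv=cv2.cvtColor(im,cv2.COLOR_RGB2HSV); m=cv2.inRange(hsv,(105,120,60),(125,255,255))
n,L,s,c=cv2.connectedComponentsWithStats(m); i=L[:,290:340][m[:,290:340]>0]; i=np.bincount(i).argmax()
for row in range(s[i,1]+4,s[i,1]+s[i,3]-4,8):
    x=np.where(L[row]==i)[0]; print(row,x.min(),x.max(),d[row,int(x.mean())],np.round(at_z(C,(x.mean(),row),50),1),np.round(at_d(C,(x.mean(),row),d[row,int(x.mean())]),1))
E
python3 m.py
```

```text
[463.22037312  85.07463635 121.88181868] [-1.79759557e+02  7.50281383e-02  7.98529354e+01]
loupe_grip [97. 48.] 0.74 [327.3 232.5  40. ]
loupe_grip [322. 205.] 0.72 [466.6  86.1  40. ]
loupe_grip [554. 272.] 0.32 [663.3 -13.8  40. ]
loupe_lens [322. 109.] 0.57 [479.7 162.3  40. ]
155 310 331 214.9654 [472.9 129.3  50. ] [472.9 129.   47.8]
163 310 331 213.92134 [471.9 123.3  50. ] [471.9 123.4  50.6]
171 310 331 217.69028 [470.8 117.1  50. ] [470.7 116.9  48.7]
179 310 331 218.56158 [469.6 110.8  50. ] [469.6 110.8  49.6]
187 310 331 221.52051 [468.5 104.5  50. ] [468.5 104.1  48.6]
195 310 331 222.0089 [467.4  98.   50. ] [467.4  98.   50. ]
203 310 331 224.6505 [466.2  91.4  50. ] [466.2  91.2  49.3]
211 310 331 225.93031 [465.   84.7  50. ] [465.   84.7  50. ]
219 311 330 229.62729 [463.8  77.9  50. ] [463.7  77.3  48.4]
227 310 331 230.19896 [462.5  70.9  50. ] [462.5  70.8  49.8]
235 310 331 233.63327 [461.3  63.8  50. ] [461.2  63.2  48.6]
243 310 331 235.78305 [460.   56.6  50. ] [459.9  56.   48.6]
251 311 330 236.46935 [458.7  49.3  50. ] [458.7  49.2  49.9]
```

>>> {"api": "play_rows", "payload": {
  "series": [
    [[0.2, 0.1, -2.5, 0, 0, 0, 0], [0, 0, -2.5, 0, 0, 0, 0], [0, 0, -2.5, 0, 0, 0, 0], [0, 0, -1.7, 0, 0, 0, 0], [0, 0, -0.8, 0, 0, 0, 0], [0, 0, 0, 0, 0, 0, 0], [0, 0, 0, 0, 0, 0, 0.4], [0, 0, 0, 0, 0, 0, 0.6], [0, 0, 0, 0, 0, 0, 0.8], [0, 0, 0, 0, 0, 0, 1], [0, 0, 0, 0, 0, 0, 1], [0, 0, 0, 0, 0, 0, 1], [0, 0, 0, 0, 0, 0, 1], [0, 0, 0, 0, 0, 0, 1]]
  ]
}}

```text
clock: 5.95
eef_pos: [466.8, 85.6, 23.7]
tool_rot: [-3.141, -0.0, 1.393]
force: [-0.0, 0.9, 5.4]
width: 17.0
gripper_force: 58.9
```

>>> {"api": "play_rows", "payload": {
  "series": [
    [[0, 0, 0.5, 0, 0, 0, 1], [0, 0, 1, 0, 0, 0, 1], [0, 0, 2.5, 0, 0, 0, 1], [0, 0, 2.5, 0, 0, 0, 1], [0, 0, 2.5, 0, 0, 0, 1], [0, 0, 2.5, 0, 0, 0, 1], [0, 0, 2.5, 0, 0, 0, 1], [0, 0, 2.5, 0, 0, 0, 1], [0, 0, 2.5, 0, 0, 0, 1], [0, 0, 1, 0, 0, 0, 1], [0, 0, 0, 0, 0, 0, 1], [0, 0, 0, 0, 0, 0, 1]]
  ]
}}

```text
clock: 7.45
eef_pos: [466.2, 85.5, 222.5]
tool_rot: [-3.14, 0.001, 1.392]
force: [0.1, -0.3, -1.1]
width: 16.8
gripper_force: 58.7
```

Run:
```python
from h import *
for n in ["wrist","scene","side"]:
    st=ctrl.read_state(); C=cam(n,st)
    if n=="wrist": print(st["eef_pos"],np.degrees(st["tool_rot"]),st["width"],st["gripper_force"])
    im,d=get_image(n); cv2.imwrite(f"pics/{n}3.png",im[:,:,::-1]); np.save(f"pics/{n}3.npy",d)
    zz=st["eef_pos"][2]+18.7
    for t,z in [("loupe_grip",zz),("loupe_lens",zz),("screw_a",48),("lamp_red_top",40),("collar_mid_a",120)]:
        for r in place_of(t,n):
            if r["p"]>.3: 
                p=r["pixel"]; D=d[int(p[1]),int(p[0])]
                print(n,t,np.round(p),round(r["p"],2),np.round(at_z(C,p,z),1),"dep",np.round(at_d(C,p,D),1))
```

```text
[466.17782877  85.47289246 222.54494988] [-1.79911669e+02  3.33645563e-02  7.97688168e+01] 16.78613352165357 58.67430567741394
wrist loupe_grip [318. 269.] 0.94 [466.3  85.7 241.2] dep [467.1  89.6 247.9]
wrist loupe_grip [163.  69.] 0.83 [420.9 187.  241.2] dep [319.1 238.2  28.9]
wrist loupe_lens [323. 317.] 0.84 [464.2  57.  241.2] dep [465.1  62.9 248.5]
wrist loupe_lens [322. 105.] 0.73 [481.9 161.7 241.2] dep [481.9 161.7 240.7]
wrist loupe_lens [77. 96.] 0.6 [382.1 183.5 241.2] dep [203.4 231.2  16.1]
wrist loupe_lens [615. 264.] 0.46 [612.3  62.  241.2] dep [713.5 -10.9 147. ]
wrist screw_a [487. 230.] 0.61 [659.3  -9.5  48. ] dep [659.6  -9.8  47.5]
wrist screw_a [617. 264.] 0.49 [821.5 -87.   48. ] dep [714.7 -10.6 147. ]
wrist screw_a [319. 102.] 0.39 [482.9 172.6  48. ] dep [481.2 163.3 241. ]
wrist lamp_red_top [458. 185.] 0.69 [630.4  50.2  40. ] dep [628.1  51.9  45.1]
wrist collar_mid_a [618. 264.] 0.9 [744.9 -31.8 120. ] dep [713.2  -9.1 149.3]
scene loupe_grip [448. 226.] 0.72 [696.5 323.2 241.6] dep [517.6 381.2  13.6]
scene loupe_grip [296. 160.] 0.67 [554.4 -62.4
[... 1627 characters left out ...]
[330. 145.] 0.68 [639.6 248.9  48. ] dep [640.5 251.2  45.8]
side screw_a [366. 193.] 0.64 [669.7  -2.9  48. ] dep [670.6  -1.4  46. ]
side screw_a [386. 256.] 0.59 [ 627.2 -238.9   48. ] dep [ 627.3 -238.8   47.8]
side screw_a [418. 312.] 0.47 [ 632.1 -418.2   48. ] dep [ 650.4 -402.9    2.9]
side lamp_red_top [349. 187.] 0.53 [630.5  44.7  40. ] dep [630.9  45.5  39.1]
side lamp_red_top [388. 255.] 0.53 [ 637.1 -233.8   40. ] dep [ 632.7 -239.5   50.8]
side collar_mid_a [386. 168.] 0.57 [739.4  15.4 120. ] dep [720.5 -13.5 154. ]
side collar_mid_a [412. 235.] 0.42 [ 694.1 -241.1  120. ] dep [ 693.2 -242.2  121.9]
side collar_mid_a [346. 124.] 0.4 [700.3 254.9 120. ] dep [759.6 383.9   4.5]
```

View pics/wrist3.png

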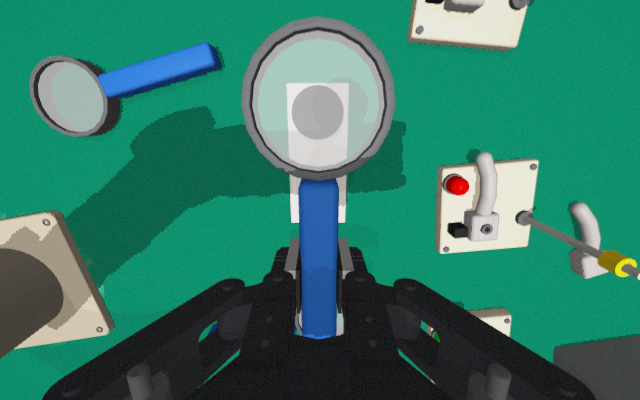

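Run:
```python
from h import *
st=ctrl.read_state()
pts={}
for n,(u,v) in {"wrist":(618,264),"scene":(301,240),"side":(386,169)}.items():
    C=cam(n,st); im=cv2.imread(f"pics/{n}3.png"); d=np.load(f"pics/{n}3.npy")
    hsv=cv2.cvtColor(im,cv2.COLOR_BGR2HSV); m=cv2.inRange(hsv,(20,120,90),(35,255,255))
    k,L,s,c=cv2.connectedComponentsWithStats(m)
    i=min(range(1,k),key=lambda i:np.hypot(*(c[i]-(u,v)))+(100 if s[i,4]<8 else 0))
    bc=s[i,:2]+(s[i,2:4]-1)/2; print(n,s[i],c[i].round(1),bc)
    D=d[L==i]; D=np.median(D[D>0]); print(" dep",at_d(C,c[i],D).round(1))
    o,r=ray(C,bc)
    for X in [(721.3,-13.5),(719,-13.5),(724,-13.5)]:
        # closest approach to vertical line
        A=np.stack([r,[0,0,-1]],1); b=np.array([*X,0])-o; w=np.linalg.lstsq(A,b,rcond=None)[0]; 
        print("  z",w[1].round(1),"miss",(o+r*w[0]-[*X,w[1]]).round(1))
    pts[n]=(o,r/np.linalg.norm(r))
M=sum(np.eye(3)-np.outer(r,r) for o,r in pts.values()); b=sum((np.eye(3)-np.outer(r,r))@o for o,r in pts.values())
print("tri",np.linalg.solve(M,b))
C=cam("wrist",st); im=cv2.imread("pics/wrist3.png"); 
cs=cv2.HoughCircles(cv2.medianBlur(cv2.cvtColor(im,6),5),cv2.HOUGH_GRADIENT,1,100,param1=100,param2=30,minRadius=55,maxRadius=95); print(cs)
# predicted ring outline centre for hypothesised lens position
th=np.linspace(0,2*np.pi,60); e=np.array(st["eef_pos"]); a=np.radians(79.77)
for L in (76,80,84):
    c=e+[L*np.cos(a),L*np.sin(a),18.7]
    P=np.array([proj(C,c+[32*np.cos(t),32*np.sin(t),zz]) for t in th for zz in (-8,8)]); print(L,P.min(0),P.max(0))
# post/fixture: base-plate yaw from lamp+screw
for p,z in [((487,229),48),((457,184),44),((524,218),20)]: print(at_z(C,p,z))
x0,y0=420,140; cv2.imwrite("pics/c3.png",cv2.resize(im[140:290,420:640],None,fx=3.6,fy=3.6,interpolation=2))
```

```text
wrist [598 251  39  26 575] [615.  262.2] [617.  263.5]
 dep [716.6 -10.3 145.7]
  z 143.3 miss [-0.2 -0.3  0. ]
  z 144.8 miss [0.5 0.8 0. ]
  z 141.7 miss [-1.1 -1.6  0. ]
scene [298 235   7   7  27] [301.7 237.7] [301. 238.]
 dep [726.1 -11.8 146.2]
  z 137.9 miss [ 0.5 -1.5 -0. ]
  z 134.7 miss [ 0.7 -2.2 -0. ]
  z 141.7 miss [ 0.2 -0.8 -0. ]
side [383 167   6   7  28] [385.8 170.6] [385.5 170. ]
 dep [719.3 -15.6 145.3]
  z 144.6 miss [-1.3  0.9  0. ]
  z 145.9 miss [ 0.3 -0.2  0. ]
  z 143.2 miss [-3.2  2.1  0. ]
tri [722.17549351 -13.35765409 142.4712586 ]
[[[318.5 100.5  69.2]]]
76 [235.51613784  16.14015802] [398.35348459 188.12478744]
80 [234.61205989   3.24795503] [399.20197629 178.95761222]
84 [233.68823199  -9.94959738] [400.06898299 169.60817071]
[660.94653152  -9.31336819  48.        ]
[628.54016078  53.33555734  44.        ]
[725.10906367 -16.82760767  20.        ]
```

View pics/c3.png

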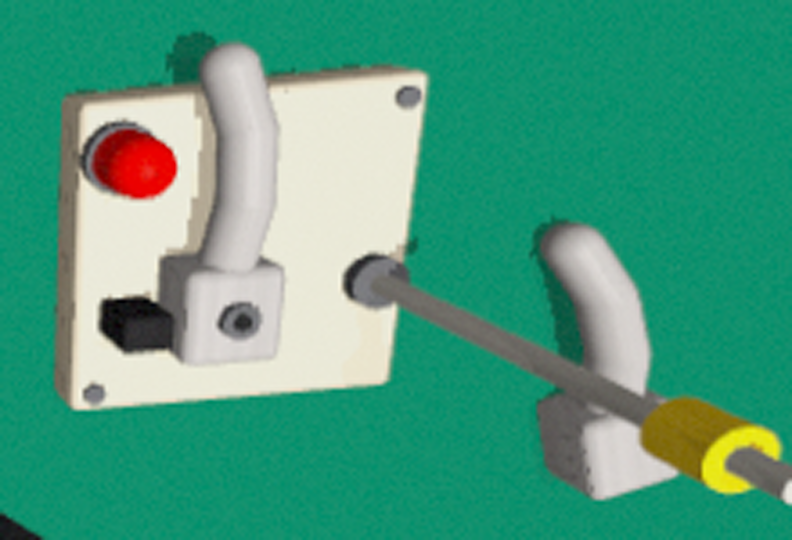

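Run:
```python
from h import *
st=ctrl.read_state(); C=cam("wrist",st); d=np.load("pics/wrist3.npy"); im=cv2.imread("pics/wrist3.png")
def pts(mask):
    v,u=np.nonzero(mask); dd=d[v,u]; k=dd>0
    P=np.array([at_d(C,(a,b),D) for a,b,D in zip(u[k],v[k],dd[k])]); return P
h=np.zeros((400,640),bool); h[190:330:3,308:330:3]=1
P=pts(h); P=P[(P[:,2]>235)&(P[:,2]<260)]
ax=np.array([np.cos(np.radians(79.77)),np.sin(np.radians(79.77))]); s=(P[:,:2]-st["eef_pos"][:2])@ax
print("handle slope",np.polyfit(s,P[:,2],1), s.min(),s.max())
r=np.zeros((400,640),bool); r[10:185:2,238:400:2]=1
P=pts(r); P=P[(P[:,2]>215)]
q=P[:,:2]-st["eef_pos"][:2]; s=q@ax; t=q@[-ax[1],ax[0]]
print(np.histogram(P[:,2],bins=np.arange(216,262,3)))
print("x-extent along",s.min(),s.max(),"across",t.min(),t.max())
g=(np.hypot(s-79,t)<24); A=np.c_[s[g],t[g],np.ones(g.sum())]; k=np.linalg.lstsq(A,P[g,2],rcond=None)[0]; print("lens plane",k,"z at 79",k@[79,0,1])
g=(np.hypot(s-79,t)>28); print("ring z",np.percentile(P[g,2],[5,25,50,75,95]), "centre",s[g].min(),s[g].max(),t[g].min(),t[g].max())
```

```text
handle slope [-3.20819238e-03  2.49212379e+02] -29.992721864252953 43.223796077041705
(array([   0,    0,    0,    0,    0,    0,    0,  206, 3507, 1145,   90,
          0,    0,    0,    0]), array([216, 219, 222, 225, 228, 231, 234, 237, 240, 243, 246, 249, 252,
       255, 258, 261]))
x-extent along 44.13898328603076 109.21336850055869 across -31.69304166944388 31.379443465666668
lens plane [-3.34634834e-03  4.87016496e-04  2.41307469e+02] z at 79 241.04310721881217
ring z [241.1901496  244.25113082 244.80629505 245.32316292 246.14225137] centre 44.13898328603076 109.21336850055869 -31.69304166944388 31.379443465666668
```

>>> {"api": "play_rows", "payload": {
  "series": [
    [[1.0, -1.0, 0, 0, 0, 0, 1], [1.8, -1.7, 0, 0, 0, 0, 1], [1.8, -1.7, 0, 0, 0, 0, 1], [1.8, -1.7, 0, 0, 0, 0, 1], [1.8, -1.7, 0, 0, 0, 0, 1], [1.8, -1.7, 0, 0, 0, 0, 1], [1.8, -1.7, 0, 0, 0, 0, 1], [1.8, -1.7, 0, 0, 0, 0, 1], [1.8, -1.7, 0, 0, 0, 0, 1], [1.8, -1.7, 0, 0, 0, 0, 1], [0.85, -0.9, 0, 0, 0, 0, 1], [0, 0, 0, 0, 0, 0, 1], [0, 0, 0, 0, 0, 0, 1]]
  ]
}}

```text
clock: 9.98
eef_pos: [646.8, -85.7, 223.1]
tool_rot: [-3.14, -0.001, 1.393]
force: [-0.2, 0.7, -1.8]
width: 17.0
gripper_force: 58.7
```

```bash
cat > m2.py <<'E'
from h import *
st=ctrl.read_state(); C=cam("wrist",st); print(st["clock"],st["eef_pos"],np.degrees(st["tool_rot"]),st["width"])
im,d=get_image("wrist"); cv2.imwrite("pics/w4.png",im[:,:,::-1]); e=st["eef_pos"]
for t,z in [("loupe_lens",e[2]+16.5),("screw_a",48),("lamp_red_top",40)]:
    for r in place_of(t,"wrist"):
        if r["p"]>.3: print(t,np.round(r["pixel"]),round(r["p"],2),np.round(at_z(C,r["pixel"],z),1))
hsv=cv2.cvtColor(im,cv2.COLOR_RGB2HSV); m=cv2.inRange(hsv,(20,120,90),(35,255,255))
k,L,s,c=cv2.connectedComponentsWithStats(m)
for i in range(1,k):
    if s[i,4]>60:
        D=d[L==i]; bc=s[i,:2]+(s[i,2:4]-1)/2; o,r=ray(C,bc); X=np.array([722,-13.4])
        w=np.linalg.lstsq(np.stack([r,[0,0,-1]],1),np.array([*X,0])-o,rcond=None)[0]
        print("yellow",s[i],at_d(C,c[i],np.median(D[D>0])).round(1),"line z",w[1].round(1),(o+r*w[0]-[*X,w[1]]).round(1))
        v,u=np.nonzero(L==i); P=np.array([at_d(C,(a,b),d[b,a]) for a,b in zip(u,v) if d[b,a]>0]); print("collar pts lo/hi",np.percentile(P,[2,50,98],axis=0).round(1))
E
python3 m2.py
```

```text
9.975 [646.79688909 -85.68965307 223.11135853] [-1.79936319e+02 -4.60438124e-02  7.97960284e+01] 16.973774733180463
loupe_lens [321. 105.] 0.92 [662.2  -9.  239.6]
loupe_lens [171. 233.] 0.69 [579.7 -54.3 239.6]
yellow [393  90  20  26 232] [722.1 -14.8 148.2] line z 151.6 [-0.  -1.2  0. ]
collar pts lo/hi [[716.2 -22.8 146.1]
 [721.4 -17.6 148.2]
 [730.   -5.8 152.1]]
```

View pics/w4.png

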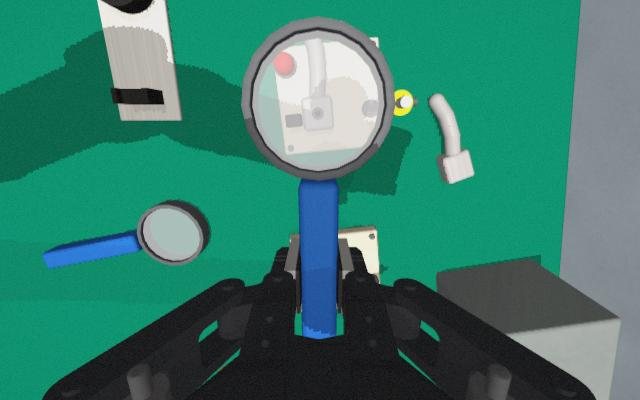

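Run:
```python
from h import *
C=cam("wrist"); print(at_z(C,(317.5,113),48), proj(C,[722,-13.4,20]))
im=cv2.imread("pics/w4.png")[30:170,240:420]; cv2.imwrite("pics/c4.png",cv2.resize(im,None,fx=4.2,fy=4.2,interpolation=2))
```

```text
[660.23098959  -9.26585728  48.        ] [369.7778759  107.20957733]
```

View pics/c4.png

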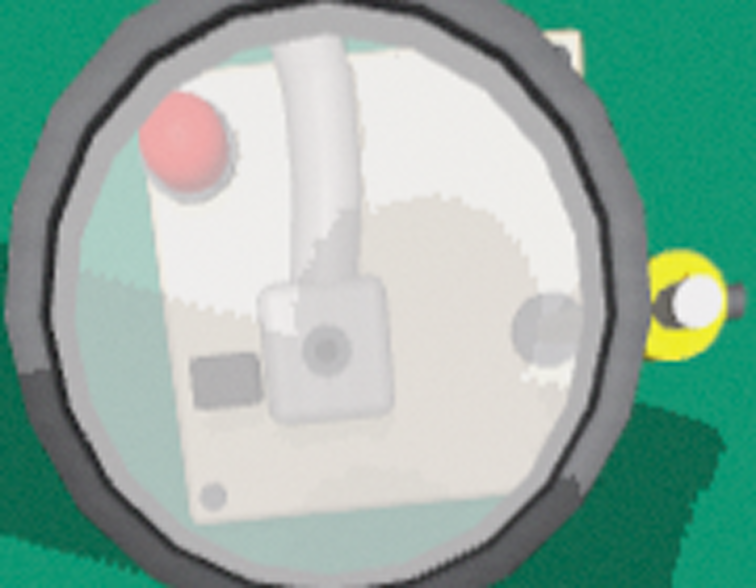

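The red lamp and screw show through the lens, with the screw at (318,113), or world (660,-9), and the lens centred above it. The yellow collar at (402,102) is clear of the ring. Descending now.

>>> {"api": "play_rows", "payload": {
  "series": [
    [[0, 0, -0.7, 0, 0, 0, 1], [0, 0, -1.3, 0, 0, 0, 1], [0, 0, -1.3, 0, 0, 0, 1], [0, 0, -1.3, 0, 0, 0, 1], [0, 0, -1.3, 0, 0, 0, 1], [0, 0, -1.3, 0, 0, 0, 1], [0, 0, -1.3, 0, 0, 0, 1], [0, 0, -0.8, 0, 0, 0, 1], [0, 0, -0.5, 0, 0, 0, 1], [0, 0, 0, 0, 0, 0, 1], [0, 0, 0, 0, 0, 0, 1], [0, 0, 0, 0, 0, 0, 1]]
  ]
}}

```text
clock: 11.68
eef_pos: [647.7, -86.6, 125.8]
tool_rot: [3.141, -0.0, 1.392]
force: [-0.3, -0.5, -2.1]
width: 17.1
gripper_force: 58.7
```

```bash
python3 m2.py
python3 - <<'E'
from h import *
im,d=get_image("side"); a=cv2.resize(im[130:230,310:440,::-1],None,fx=5.5,fy=5.5,interpolation=2); cv2.imwrite("pics/s5.png",a)
im,_=get_image("wrist"); cv2.imwrite("pics/w5.png",im[:,:,::-1])
E
```

```text
11.675 [647.70134993 -86.58462869 125.77142525] [ 1.79951470e+02 -5.26806671e-03  7.97631865e+01] 17.084717028094023
loupe_lens [124. 275.] 0.93 [549.4 -73.2 142.3]
loupe_lens [321. 104.] 0.56 [663.4  -9.7 142.3]
lamp_red_top [261.  34.] 0.94 [630.8  49.3  40. ]
yellow [ 429   64   56   48 1642] [717.1 -14.1 146.9] line z 139.0 [-0.   0.1  0. ]
collar pts lo/hi [[712.3 -22.4 133.1]
 [716.4 -13.9 147.7]
 [727.3  -5.9 149.5]]
```

View pics/s5.png

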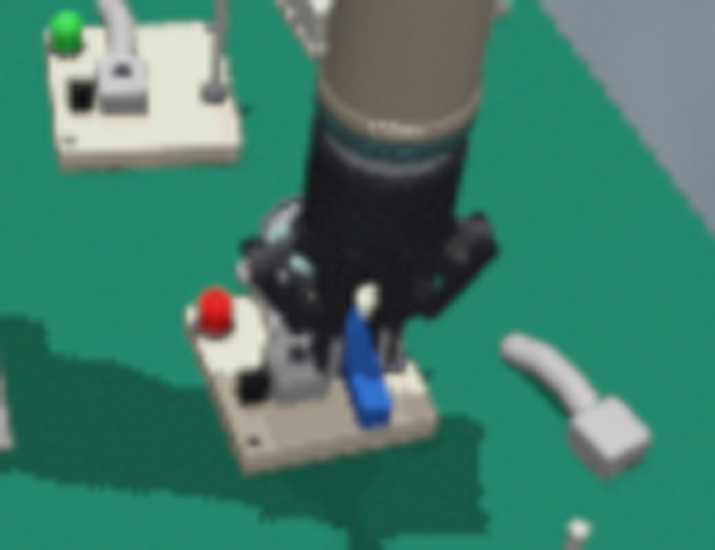

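View pics/w5.png

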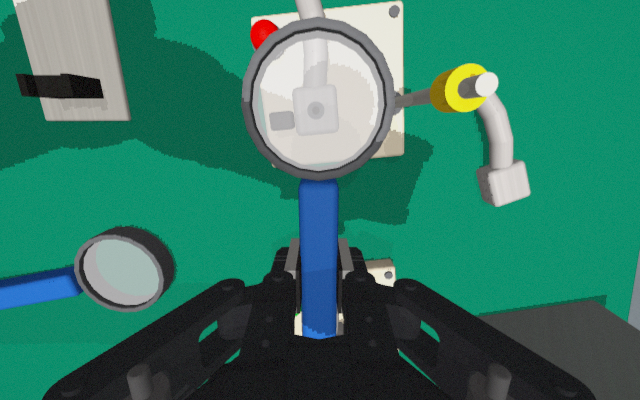

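The screw at (316,110) is in the middle of the ring at (318,100). Measured by the same camera, the collar middle is at about 141 mm and the lens at about 142 mm, with the lens level and nothing touching. Handing in.

Run:
```python
from h import *
C=cam("wrist"); print(at_z(C,(316,110),48), ctrl.read_state()["qd"].round(3))
print(workorder.finish_job())
```

```text
[660.04355505  -9.28400162  48.        ] [-0.     0.002  0.001  0.    -0.     0.001  0.   ]
the job is handed in; nothing more can be done
None
```

I handed the job in with the loupe still gripped and level over the red-lamp fixture's screw: by my camera measurements the lens was about 2 mm off the screw centre and 1–2 mm from the collar height, but no verdict was returned.

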